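Take up the slack of a rack-feed slide and lock it

TASK

On the rack-feed slide, wind the carriage back with the handwheel's black crank knob (anticlockwise from above) until it rests lightly against the brass stop screw, without ramming it. Then wind clockwise only, so that the slack in the drive is taken up, until the wheel's red mark meets the tip of the brass pointer. Finally swing the red-knobbed lock lever clockwise fully home, let go, and leave the loose things on and beside the slide alone.

Things in the scene. Friction and masses are not known exactly. Their poses are not given: they have to be found in the camera images.
- feed_base: green cast plate of the slide, 220 x 400 x 20 mm, fixed to the bench; origin under its centre; its y axis is the line of the slide (+y is back, towards the stop screw), its x axis points away from the robot, z up. The wheel's axle stands at (-45, 50) mm in this frame, the lock lever's pivot at (-30, -125) mm
- carriage (a joint): travel of the steel carriage (80 x 110 x 30 mm, with a tool rest standing on it) along the slide, m: 0 at the start, negative = moved back (+y of feed_base) towards the stop screw; drag about 12 N. The carriage moves 20 mm per rad of the wheel once the slack is taken up. It meets the stop screw somewhere between -28 and -46 mm: the last user set the screw, its length is not measured, so feel for it
- wheel (a joint): slack between the handwheel and its gear, rad: 0 = taken up anticlockwise (the wheel pushes the carriage back), 0.35 = fully taken up clockwise (the wheel pushes the carriage forward), between = loose, the wheel turns and the carriage does not. Drag at the crank knob about 1 N while loose, 5 to 6 N while the carriage moves; beyond that the carriage is on the stop, with about 2.7 N on the stop for each further 1 N at the knob
- wheel_axis (a point): point on the wheel's upright axle, 138 mm above the bench. Steel handwheel, four spokes, rim 132 mm outside diameter, rim top 110 mm above the bench; clockwise from above drives the carriage forward
- crank_grip (a point): middle of the black crank knob, on its axis, 138 mm above the bench: an upright cylinder 20 mm in diameter and 42 mm tall (112 to 154 mm above the bench), 55 mm from the wheel's axle, free to spin on its pin. At the start it lies on the robot's side of the wheel; it has to travel up to 2.7 rad anticlockwise and then back
- wheel_mark (a point): outer end of the red mark on the wheel's rim, 66 mm from the axle, diametrically opposite the crank knob
- pointer_tip (a point): tip of the brass pointer, 72 mm from the wheel's axle, at the same height as the mark; fixed by friction at an angle that differs from time to time, always anticlockwise of the red mark at the start by 0.3 to 1.25 rad. With the mark exactly on it these two points are 6 mm apart, on one line from the axle
- stop: green block 50 x 22 x 50 mm at the back end of the slide, with the brass stop screw, 12 mm in diameter, reaching from it towards the carriage; origin under the block's centre. The screw does not give; more than 30 N on it spoils its setting
- lock_axis (a point): point on the upright pivot of the lock lever, 66 mm above the bench
- lock_grip (a point): middle of the lock lever's red knob, on its axis, 90 mm above the bench: an upright cylinder 20 mm in diameter and 42 mm tall (64 to 106 mm above the bench), 80 mm from the lever's pivot, free to spin on its pin
- lock (a joint): lock lever, rad: 0 = open, 1.1 = fully home against its stop; grows as the lever turns clockwise from above; stays where it is left, drag about 4 N at the knob; starts between 0 and 0.25
- chuck_small: small brass chuck, 36 mm wide, 45 mm tall, standing on the green plate beside the wheel; origin at its underside; a bystander: leave it alone
- sleeve_a: aluminium sleeve, 16 mm wide, 22 mm tall, standing on the plate's far edge; origin at its underside; a bystander: leave it alone
- sleeve_b: a second such sleeve, on the same edge; origin at its underside; a bystander: leave it alone
- gouge: gouge with a wooden handle, 280 mm long, lying to the right of the slide; origin at its underside; a bystander: leave it alone
- oil_can: red oil bottle, 56 mm wide, 130 mm tall, to the left of the slide; origin at its underside; a bystander: leave it alone

How it is judged:
By the outcome, as a careful person would: the job done as asked, in the order asked, and still so for the second after the job is handed in, with the robot touching nothing.
It also fails if it takes over 72 s, if anything falls off the work surface, if the arm or the gripper's body presses on something with over 40 N, if the wrist force passes 120 N, or if a joint passes its speed limit or range.

ROBOT

A 6-joint arm with a two-finger parallel gripper is mounted at the origin on the work surface. World frame = base frame: x ahead of the robot, y to its left, z up, the work surface at z = 0. Lengths are in mm, angles in rad, forces in N, time in s.
With the tool pointing down it reaches from about 250 to 775 mm from the base axis. Payload 4 kg.
Tool frame: the origin (TCP) lies on the centre line of the jaws, within the pads' length; the fingertips stand 8 mm ahead of it and the grasp point (between the pads) lies 11 mm behind it; z points along the fingers, y is the direction in which the jaws open and shut (so a half turn about z gives the same grasp; the last joint's range is limited). The gripper opens to 94 mm and grips with 3 to 60 N. Pads are 16 mm wide; open, the fingers measure 119 mm over their backs; the gripper's body (75 mm by 177 mm) begins 78 mm behind the grasp point.
Start: joints at [-1.335, 0.087, 1.371, -0, 1.684, -0.103], TCP at [182.793, -518.754, 213.506] pointing down, gripper open.
Joint ranges: [-3.1, 3.1], [-0.76, 2.03], [0.27, 2.55], [-1.08, 4.22], [0.17, 2.65], [-2.57, 2.57]. Speed limits (rad/s): [2.79, 2.79, 3.14, 3.14, 3.14, 3.14].

INTERFACE

Orientations are given as a unit quaternion [w, x, y, z].
In Python, from station import * gives the robot as it stands.
- The arm moves only by the tool step_arm, never from a script. Its argument "series" is a list of rows, each an object with "xyz": the shift along the tool's x, y, z in cm, a list of three; "spin": the turn about the tool's z in rad; "fingers": the finger opening in cm, from 0 to 9.4. In form: [{"xyz": [x, y, z], "spin": spin, "fingers": fingers}, ...]. A call has 1 to 12 rows; each row shifts and turns the commanded pose from where the row before left it, along the tool's axes as they then stand; what a row does not reach is not made up. A row lasts 1/8 s, in which the tool goes at most 62.5 mm and 10.7 degrees, less where a joint would pass 70% of its speed; a pose out of reach is approached as far as the arm can. A call with a gripper value outside its range is refused whole. The fingers move at their own pace and stop on an object; "grip_force" is the grip in N (left out, the last holds). Time passes only in rows, so rows that do not move let the fingers close. It gives the time, the measured TCP pose, the force and the opening at its end, in the units of the state.
- get_obs(): the state, without advancing time (a new reading comes with each control period).
- snapshot(name): name is "scene" or "top"; returns the picture (480x640x3 uint8, red, green, blue); there is no depth.
- camera_info(name): a dict with "camera_matrix" (3x3 intrinsics, pixels), "rvec" (rotation vector, rad) and "tvec" (3), from world to camera coordinates, as OpenCV has them. Camera axes: x right, y down, z forward; pixel columns grow to the right and rows downward; lengths in mm; the calibration is good to about 2 mm. A picture is of the moment at which its call begins. camera_info takes no time and is no camera call.
- job_done(): hands the job in, once; it reports no verdict.
The state is a dict: "clock": time; "q": joint angles; "qd": joint speeds; "joint_torque": joint torques, N m; "tcp_pos": TCP position; "ee_rot": TCP orientation; "wrist_force": force on the tool from outside, world axes, zero at the start; "wrist_torque": the same for the moment, N m; "width": finger opening in mm.
Only numpy, scipy, OpenCV 4.12 (cv2) and the standard library are available. Lean on these libraries where they do the work, as an engineer would, in place of code of your own. Each camera call takes 0.05 s, during which the arm holds its last target. There are 200 camera calls.

## Working session

There is one attempt and no reset: what is moved stays moved. The work goes in short steps, Python scripts to look and compute and a tool call to move; the robot and the scene stay as the last step left them, time stands still between calls to the robot, and variables do not carry over. Pictures are saved under pics/ and viewed, about 8 in all and at most 12, crops included, and the job is handed in when it is done.

Besides the shell and the picture viewer there is one more tool, called after "Request:" as name(argument=value, ...) on one line, values as JSON. step_arm: Moves the arm, as the interface text tells. Its arguments: {"type":"object","properties":{"series":{"type":"array","items":{"type":"object","properties":{"xyz":{"type":"array","items":{"type":"number"}},"spin":{"type":"number"},"fingers":{"type":"number"}}}},"grip_force":{"type":"number"}},"required":["series"]}

```bash
mkdir -p pics; cat > h.py <<'E'
from station import *
import numpy as np, cv2
def snap(cam,fn):
    im=np.ascontiguousarray(snapshot(cam)); cv2.imwrite('pics/'+fn+'.png',im[:,:,::-1]); return im
def ray(cam,uv,z):
    c=camera_info(cam);K=np.array(c['camera_matrix'],float);R=cv2.Rodrigues(np.array(c['rvec'],float))[0];t=np.array(c['tvec'],float).ravel()
    d=R.T@np.linalg.inv(K)@np.array([uv[0],uv[1],1.]);o=-R.T@t
    return o+d*(z-o[2])/d[2]
def proj(cam,P):
    c=camera_info(cam);return cv2.projectPoints(np.array(P,float).reshape(-1,1,3),np.array(c['rvec'],float),np.array(c['tvec'],float),np.array(c['camera_matrix'],float),None)[0].reshape(-1,2)
E
python3 - <<'E'
from h import *
for c in('top','scene'):
    snap(c,c+'0')
    i=camera_info(c);R=cv2.Rodrigues(np.array(i['rvec'],float))[0];print(c,-R.T@np.array(i['tvec'],float).ravel(),i['camera_matrix'])
print(get_obs())
E
```

```text
top [ 393.72014507  -15.54538157 1192.28620822] [[499.97159617   0.         322.54963508]
 [  0.         499.97159617 242.0235354 ]
 [  0.           0.           1.        ]]
scene [1312.74420637  314.19411112  663.07807462] [[447.04315964   0.         319.2760042 ]
 [  0.         447.04315964 240.92655582]
 [  0.           0.           1.        ]]
{'clock': 0.1, 'q': array([-1.33514048e+00,  8.78879372e-02,  1.37205979e+00, -4.35125608e-05,
        1.68361491e+00, -1.03114569e-01]), 'qd': array([ 0.00022106,  0.00071779, -0.00409556, -0.00185743,  0.00131716,
        0.00055438]), 'joint_torque': array([ 9.80891127e-04, -3.41253841e+01, -3.03300583e+01,  7.20105437e-02,
        3.04255367e-02, -9.60844545e-05]), 'tcp_pos': array([ 182.64371249, -518.2890233 ,  212.43945715]), 'ee_rot': array([-9.81396104e-04,  9.85688523e-01,  1.68573914e-01, -8.68010616e-05]), 'wrist_force': array([ 0.21052196, -0.42029706,  0.14735759]), 'wrist_torque': array([ 0.02995738, -0.02382914, -0.03223539]), 'width': 93.87599499549437}
```

View pics/top0.png

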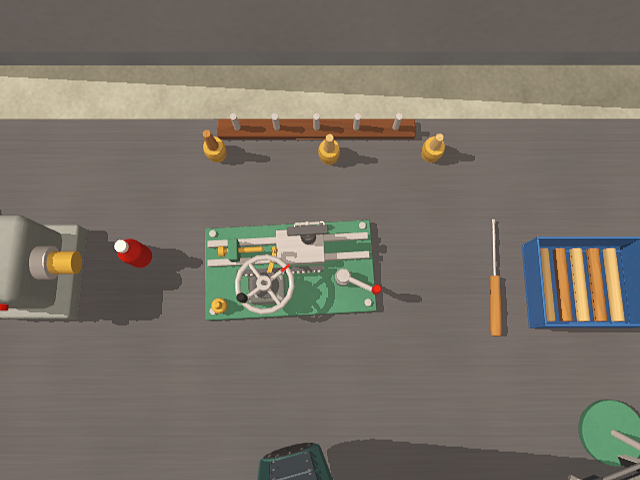

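View pics/scene0.png

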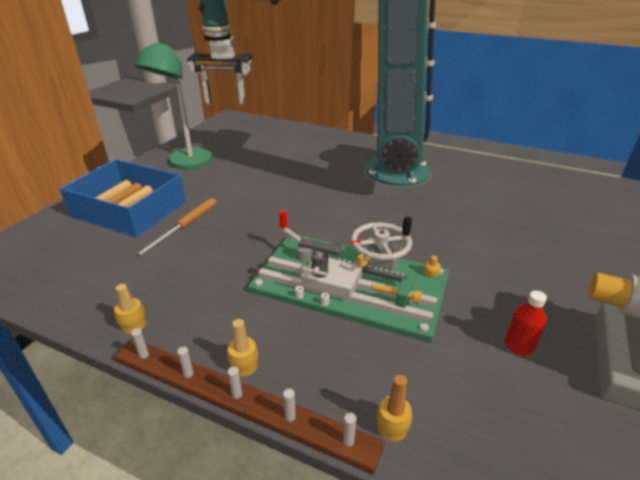

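```bash
python3 - <<'E'
from h import *
im=cv2.imread('pics/top0.png')
cv2.imwrite('pics/c0.png',cv2.resize(im[212:326,198:388],None,fx=4.2,fy=4.2,interpolation=cv2.INTER_CUBIC))
rgb=im[:,:,::-1].astype(int);hsv=cv2.cvtColor(im,cv2.COLOR_BGR2HSV)
def blobs(m,name,z):
    n,l,s,c=cv2.connectedComponentsWithStats(m.astype(np.uint8))
    for i in range(1,n):
        if s[i,4]>=4 and 200<c[i][0]<390 and 210<c[i][1]<330: print(name,s[i],c[i].round(1),ray('top',c[i],z)[:2].round(1))
H,S,V=[hsv[:,:,i].astype(int) for i in range(3)]
blobs(((H<8)|(H>172))&(S>150)&(V>90),'red',108)
blobs((V<45),'black',154)
blobs((H>12)&(H<28)&(S>130)&(V>90),'brass',108)
g=((H>60)&(H<90)&(S>80)&(V>50)).astype(np.uint8)
g[:, :200]=0;g[:,390:]=0;g[:215]=0;g[330:]=0
pts=cv2.findNonZero(g);r=cv2.minAreaRect(pts);b=cv2.boxPoints(r);print(r)
B=np.array([ray('top',p,20)[:2] for p in b]);print(B.round(1),B.mean(0))
for i in range(4):
    d=B[(i+1)%4]-B[i];print(np.hypot(*d),np.degrees(np.arctan2(d[1],d[0])))
E
```

```text
red [281 264   9   8  25] [284.6 267.7] [575.2  68.5]
red [372 284   9  11  75] [376.1 289.1] [ 528.  -131.1]
black [240 293   7   9  30] [243.9 298. ] [503.8 148.5]
brass [218 246  10  11  83] [221.9 250.7] [613.3 208.1]
brass [238 246  25   7 125] [250.  249.3] [616.4 146. ]
brass [272 247   6  10  45] [274.  251.1] [612.3  92.7]
brass [267 261   7  12  50] [270.2 266.7] [577.3 100.2]
brass [211 298  16  16 191] [218.9 305.3] [493.  209.3]
((288.50360107421875, 269.81768798828125), (91.2957992553711, 169.98013305664062), 86.96730041503906)
[[ 685.2  278.4]
 [ 707.6 -132. ]
 [ 487.9 -138.7]
 [ 467.2  255.8]] [586.9451775   65.88236851]
411.0879222525033 -86.88092881406018
219.79331830528972 -178.26234746923603
395.0815967090948 93.00504053835556
219.20485459507677 5.919131640208751
```

View pics/c0.png

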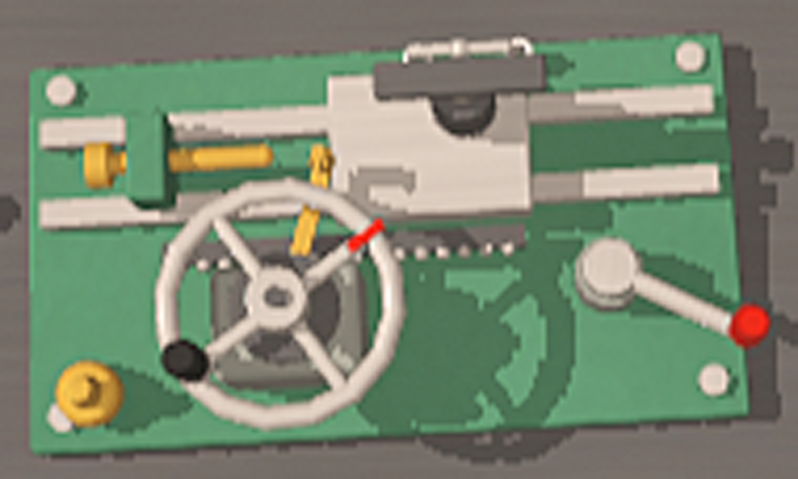

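```bash
python3 - <<'E'
from h import *
px=lambda u,v:((u+.5)/4.2-.5+198,(v+.5)/4.2-.5+212)
C=[ray('top',px(*p),20)[:2] for p in [(32,70),(720,35),(748,412),(32,453)]]
C=np.array(C);print(C.round(1))
# ideal corners in feed frame: top-left=(+110,+200), top-right=(110,-200), br=(-110,-200), bl=(-110,200)
I=np.array([(110,200),(110,-200),(-110,-200),(-110,200)],float)
M,_=cv2.estimateAffinePartial2D(I,C);yaw=np.arctan2(M[1,0],M[0,0]);s=np.hypot(M[0,0],M[1,0]);print('yaw',yaw,'scale',s,'c',C.mean(0))
R=np.array([[np.cos(yaw),-np.sin(yaw)],[np.sin(yaw),np.cos(yaw)]]);c=C.mean(0)
ax=c+R@[-45,50];lk=c+R@[-30,-125];print('axle',ax,'lockpiv',lk)
print('axle from hub px', ray('top',px(275,296),115)[:2])
for n,p,z,a in[('knob',(185,361),145,ax),('mark',(381,222),108,ax),('tip?',(320,150),108,ax),('ptr low',(300,250),95,ax),('lockknob',(749,325),100,lk),('lockpiv',(609,268),66,lk)]:
    P=ray('top',px(*p),z)[:2];d=P-a;print(n,P.round(1),np.hypot(*d).round(1),np.degrees(np.arctan2(d[1],d[0])).round(1))
E
```

```text
[[ 686.3  268.8]
 [ 707.  -127.4]
 [ 490.6 -138.6]
 [ 468.1  257.8]]
yaw 0.05369877149585372 scale 0.9913901666770563 c [588.01896328  65.13969249]
axle [540.40017935 112.6523373 ] lockpiv [564.77132726 -61.29031747]
axle from hub px [542.34778627 114.19114708]
knob [505.6 154.6] 54.5 129.7
mark [582.3  60.5] 66.9 -51.2
tip? [620.8  93.3] 82.7 -13.5
ptr low [569.6 104. ] 30.4 -16.5
lockknob [ 529.2 -131.8] 79.0 -116.8
lockpiv [564.3 -60.3] 1.1 114.2
```

Request:
step_arm(series=[{"xyz": [0, 0, 0], "spin": 0.17, "fingers": 6}, {"xyz": [0, 0, 0], "spin": 0.17, "fingers": 6}, {"xyz": [2.3, -4.8, 0], "spin": 0, "fingers": 6}, {"xyz": [2.3, -4.8, 0], "spin": 0, "fingers": 6}, {"xyz": [2.3, -4.8, 0], "spin": 0, "fingers": 6}, {"xyz": [2.3, -4.8, 0], "spin": 0, "fingers": 6}, {"xyz": [2.3, -4.8, 0], "spin": 0, "fingers": 6}, {"xyz": [2.3, -4.8, 0], "spin": 0, "fingers": 6}, {"xyz": [2.3, -4.8, 0], "spin": 0, "fingers": 6}, {"xyz": [2.3, -4.8, 0], "spin": 0, "fingers": 6}, {"xyz": [2.3, -4.8, 0], "spin": 0, "fingers": 6}, {"xyz": [2.3, -4.8, 0], "spin": 0, "fingers": 6}])

```text
clock: 1.6
tcp_pos: [413.6, -37.3, 213.2]
ee_rot: [0.0, 1.0, -0.001, -0.0]
wrist_force: [0.4, -0.8, 0.8]
width: 60.2
```

Request:
step_arm(series=[{"xyz": [2.3, -4.8, 0], "spin": 0, "fingers": 6}, {"xyz": [2.3, -4.8, 0], "spin": 0, "fingers": 6}, {"xyz": [2.3, -4.8, 0], "spin": 0, "fingers": 6}, {"xyz": [2.3, -4.8, 0], "spin": 0, "fingers": 6}, {"xyz": [0, 0, 1], "spin": 0, "fingers": 6}, {"xyz": [0, 0, 2.5], "spin": 0, "fingers": 6}, {"xyz": [0, 0, 2.5], "spin": 0, "fingers": 6}, {"xyz": [0, 0, 2.5], "spin": 0, "fingers": 6}])

```text
clock: 2.6
tcp_pos: [504.7, 151.6, 126.9]
ee_rot: [0.0, 1.0, -0.001, -0.001]
wrist_force: [0.4, -0.2, -0.2]
width: 60.0
```

```bash
python3 - <<'E'
from h import *
a=snap('top','t1');b=snap('scene','s1')
o=get_obs();print(o['tcp_pos'],o['wrist_force'])
A=cv2.resize(a[225:345,190:320],None,fx=4,fy=4,interpolation=cv2.INTER_CUBIC)
B=cv2.resize(b[180:300,320:450],None,fx=4,fy=4,interpolation=cv2.INTER_CUBIC)
cv2.imwrite('pics/c1.png',np.vstack([np.hstack([A,B])])[:,:,::-1][:,:800*2])
im=cv2.imread('pics/c1.png');cv2.imwrite('pics/c1.png',cv2.resize(im,None,fx=.76,fy=.76))
E
```

```text
[502.60607188 151.28072377 124.41211773] [ 0.88815806  0.60814699 -0.56357716]
```

View pics/c1.png

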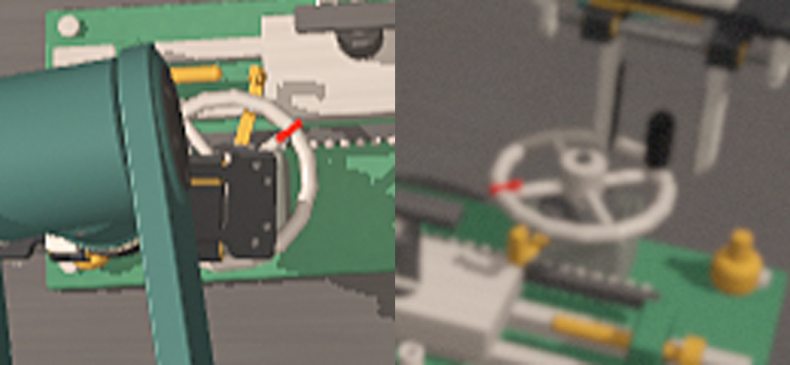

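Request:
step_arm(series=[{"xyz": [0, 0, 0], "spin": 0, "fingers": 3.5}, {"xyz": [0, 0, 0], "spin": 0, "fingers": 2.5}, {"xyz": [0, 0, 0], "spin": 0, "fingers": 1.8}, {"xyz": [0, 0, 0], "spin": 0, "fingers": 1.5}, {"xyz": [0, 0, 0], "spin": 0, "fingers": 1.5}], grip_force=15)

```text
clock: 3.32
tcp_pos: [505.7, 153.5, 129.1]
ee_rot: [-0.001, 1.0, -0.0, 0.0]
wrist_force: [-1.6, 1.1, 2.5]
width: 19.4
```

```bash
python3 - <<'E'
from h import *
for i in range(4):
    o=get_obs();print(o['tcp_pos'].round(1),o['wrist_force'].round(1),o['width'],o['clock'])
E
```

```text
[505.7 153.5 129.1] [-1.6  1.1  2.5] 19.449611162690974 3.325
[505.7 153.5 129.1] [-1.6  1.1  2.5] 19.449611162690974 3.325
[505.7 153.5 129.1] [-1.6  1.1  2.5] 19.449611162690974 3.325
[505.7 153.5 129.1] [-1.6  1.1  2.5] 19.449611162690974 3.325
```

```bash
cat > arc.py <<'E'
import sys,numpy as np
# arc.py cx cy r th0 dth n  -> rows in tool cm (tool x=world x, tool y=-world y)
cx,cy,r,t,d=map(float,sys.argv[1:6]);n=int(sys.argv[6])
th=t+d*np.arange(n+1);P=np.c_[cx+r*np.cos(th),cy+r*np.sin(th)]
print('start',P[0].round(1),'end',P[-1].round(1),'th',th[-1])
Q=np.round((P-P[0])/10,2);D=np.diff(Q,axis=0)
print([[round(float(a),2),round(float(-b),2)] for a,b in D])
E
python3 arc.py 541 112.5 54.5 2.297 0.1 12
```

```text
start [504.8 153.2] end [489.9  93.5] th 3.4970000000000003
[[-0.39, 0.38], [-0.35, 0.42], [-0.3, 0.45], [-0.26, 0.48], [-0.21, 0.5], [-0.16, 0.53], [-0.1, 0.53], [-0.06, 0.54], [0.01, 0.55], [0.05, 0.54], [0.12, 0.53], [0.16, 0.52]]
```

Request:
step_arm(series=[{"xyz": [-0.39, 0.38, 0], "spin": 0, "fingers": 1.5}, {"xyz": [-0.35, 0.42, 0], "spin": 0, "fingers": 1.5}, {"xyz": [-0.3, 0.45, 0], "spin": 0, "fingers": 1.5}, {"xyz": [-0.26, 0.48, 0], "spin": 0, "fingers": 1.5}, {"xyz": [-0.21, 0.5, 0], "spin": 0, "fingers": 1.5}, {"xyz": [-0.16, 0.53, 0], "spin": 0, "fingers": 1.5}])

```text
clock: 4.08
tcp_pos: [487.7, 125.0, 128.9]
ee_rot: [-0.0, 1.0, -0.001, -0.001]
wrist_force: [-3.8, 3.4, 5.9]
width: 19.4
```

```bash
python3 - <<'E'
from h import *
o=get_obs();print(o['tcp_pos'].round(1),o['wrist_force'].round(1),o['width'],o['joint_torque'].round(2)); snap('top','t2');snap('scene','s2')
o=get_obs();print(o['tcp_pos'].round(1),o['wrist_force'].round(1))
E
```

```text
[487.7 125.  128.9] [-3.8  3.4  5.9] 19.379305159867574 [ -1.69 -27.13 -28.31  -1.25  -1.21   0.07]
[487.5 124.  128.8] [-3.9  1.5  5.5]
```

Request:
step_arm(series=[{"xyz": [-0.15, 0.53, -0.1], "spin": 0, "fingers": 1.5}, {"xyz": [-0.06, 0.54, 0], "spin": 0, "fingers": 1.5}, {"xyz": [0.01, 0.55, 0], "spin": 0, "fingers": 1.5}, {"xyz": [0.05, 0.54, 0], "spin": 0, "fingers": 1.5}, {"xyz": [0.12, 0.53, 0], "spin": 0, "fingers": 1.5}])

```text
clock: 4.8
tcp_pos: [487.9, 97.6, 129.1]
ee_rot: [0.0, 1.0, -0.001, -0.001]
wrist_force: [-4.4, 1.4, 3.1]
width: 19.8
```

```bash
python3 - <<'E'
from h import *
o=get_obs();print(o['tcp_pos'].round(1),o['wrist_force'].round(1),o['width']); a=snap('top','t3');b=snap('scene','s3')
o=get_obs();print(o['tcp_pos'].round(1),o['wrist_force'].round(1))
A=cv2.resize(a[205:325,190:390],None,fx=3.9,fy=3.9,interpolation=cv2.INTER_CUBIC)
cv2.imwrite('pics/c3.png',A[:,:,::-1])
B=cv2.resize(b[190:340,240:460],None,fx=3.6,fy=3.6,interpolation=cv2.INTER_CUBIC)
cv2.imwrite('pics/d3.png',B[:,:,::-1])
E
python3 arc.py 541 112.5 54.5 3.4 0.1 12
```

```text
[487.9  97.6 129.1] [-4.4  1.4  3.1] 19.838698753699706
[488.1  96.8 129.2] [-5.2 -1.6  3.1]
start [488.3  98.6] end [534.9  58.3] th 4.6
[[0.17, 0.52], [0.21, 0.5], [0.27, 0.47], [0.31, 0.45], [0.35, 0.42], [0.4, 0.37], [0.43, 0.34], [0.46, 0.29], [0.48, 0.24], [0.51, 0.19], [0.53, 0.14], [0.54, 0.09]]
```

View pics/d3.png

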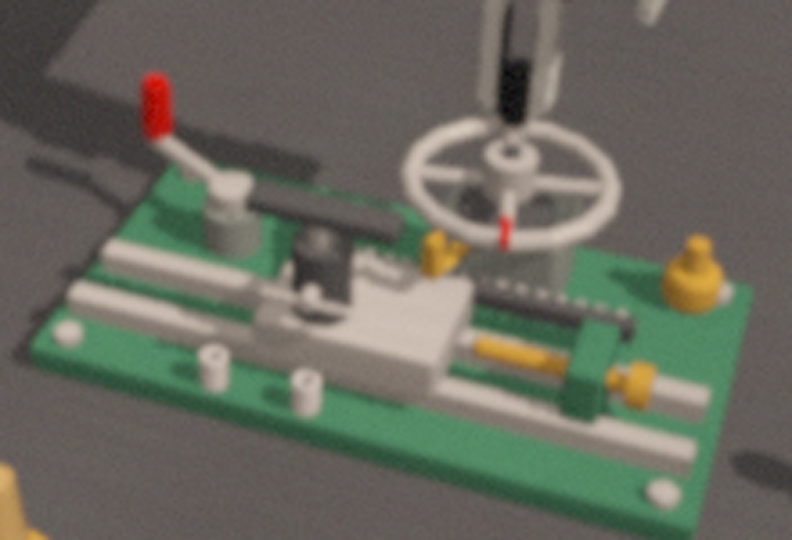

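View pics/c3.png

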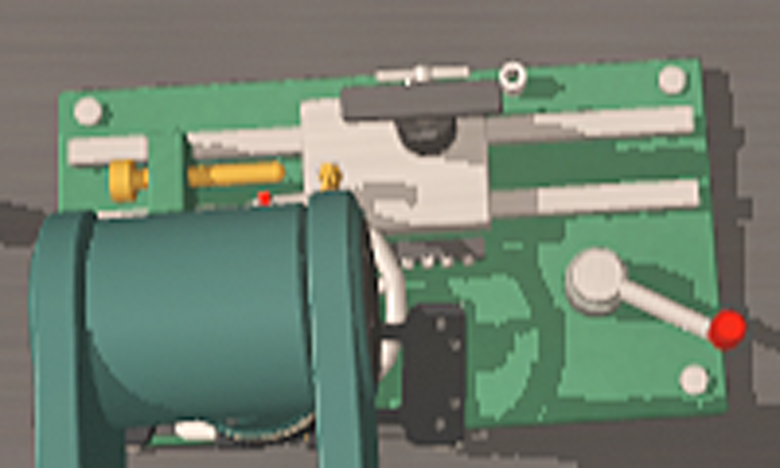

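Request:
step_arm(series=[{"xyz": [0.12, 0.52, 0], "spin": 0, "fingers": 1.5}, {"xyz": [0.21, 0.5, 0], "spin": 0, "fingers": 1.5}, {"xyz": [0.27, 0.47, 0], "spin": 0, "fingers": 1.5}])

```text
clock: 5.28
tcp_pos: [494.2, 82.7, 129.2]
ee_rot: [0.001, 1.0, -0.001, -0.001]
wrist_force: [-4.4, 0.5, 2.4]
width: 19.5
```

```bash
cat > g.py <<'E'
from h import *
import sys
n=sys.argv[1]
o=get_obs();p=o['tcp_pos']
def rep(o):
    p=o['tcp_pos'];d=p[:2]-[541,112.5];t=np.arctan2(d[1],d[0])%(2*np.pi);f=o['wrist_force']
    print('tcp',p.round(1),'r %.1f th %.3f'%(np.hypot(*d),t),'F',f.round(1),'tan_ccw %.1f rad_out %.1f'%(-f[0]*np.sin(t)+f[1]*np.cos(t),f[0]*np.cos(t)+f[1]*np.sin(t)),o['clock'])
rep(o)
a=snap('top','t'+n);rep(get_obs())
# gap along the screw line: print row profile of brass end and carriage edge
hsv=cv2.cvtColor(a,cv2.COLOR_RGB2HSV).astype(int);H,S,V=[hsv[...,i] for i in range(3)]
br=(H>12)&(H<28)&(S>130)&(V>90)
for v in (247,248,249,250):
    row=[k for k in range(238,268) if br[v,k]]
    if row:
        e=max(row);print(v,'tip',e,'next V',V[v,e-1:e+14].tolist(),'S',S[v,e-1:e+14].tolist())
E
python3 g.py 4
```

```text
tcp [494.2  82.7 129.2] r 55.5 th 3.709 F [-4.4  0.5  2.4] tan_ccw -2.8 rad_out 3.5 5.275
tcp [494.8  81.8 129.2] r 55.5 th 3.727 F [-3.5 -3.6  1.8] tan_ccw 1.1 rad_out 4.9 5.325
247 tip 261 next V [244, 207, 146, 167, 158, 251, 228, 224, 224, 224, 225, 223, 235, 239, 244] S [181, 171, 112, 105, 123, 37, 34, 32, 32, 33, 31, 21, 112, 162, 160]
248 tip 262 next V [230, 184, 156, 156, 250, 229, 225, 225, 225, 226, 203, 246, 238, 246, 183] S [180, 197, 88, 121, 38, 35, 34, 34, 33, 28, 14, 152, 183, 177, 190]
249 tip 262 next V [223, 189, 141, 157, 250, 231, 226, 227, 227, 228, 207, 231, 244, 223, 191] S [178, 193, 72, 122, 37, 34, 33, 33, 31, 26, 34, 181, 178, 175, 174]
250 tip 262 next V [203, 166, 156, 135, 251, 232, 227, 228, 228, 229, 231, 188, 255, 181, 237] S [183, 149, 95, 128, 37, 33, 31, 32, 31, 26, 65, 182, 176, 176, 174]
```

Request:
step_arm(series=[{"xyz": [0.08, 0.14, 0], "spin": 0, "fingers": 1.5}, {"xyz": [0.09, 0.14, 0], "spin": 0, "fingers": 1.5}, {"xyz": [0.1, 0.13, 0], "spin": 0, "fingers": 1.5}])

```text
clock: 5.7
tcp_pos: [496.9, 78.8, 129.2]
ee_rot: [0.001, 1.0, -0.001, -0.001]
wrist_force: [-4.9, -1.4, 2.5]
width: 20.1
```

```bash
python3 g.py 5
```

```text
tcp [496.9  78.8 129.2] r 55.5 th 3.795 F [-4.9 -1.4  2.5] tan_ccw -1.9 rad_out 4.8 5.7
tcp [497.1  78.5 129.2] r 55.5 th 3.801 F [-4.8 -2.8  2.2] tan_ccw -0.8 rad_out 5.5 5.75
247 tip 261 next V [244, 206, 145, 161, 208, 231, 225, 224, 224, 224, 225, 223, 235, 240, 244] S [182, 172, 116, 122, 27, 34, 33, 33, 33, 32, 31, 21, 112, 160, 159]
248 tip 262 next V [229, 181, 150, 207, 231, 225, 225, 225, 225, 225, 204, 246, 238, 246, 184] S [180, 199, 105, 27, 33, 33, 34, 34, 33, 28, 14, 152, 182, 177, 188]
249 tip 262 next V [222, 185, 135, 206, 234, 228, 228, 228, 228, 229, 209, 232, 245, 224, 192] S [179, 196, 89, 26, 33, 32, 34, 32, 31, 26, 35, 180, 177, 175, 174]
250 tip 262 next V [203, 163, 151, 205, 239, 234, 234, 234, 234, 236, 238, 196, 255, 186, 241] S [183, 153, 111, 29, 33, 32, 33, 33, 32, 26, 65, 181, 174, 180, 177]
```

Request:
step_arm(series=[{"xyz": [0.06, 0.09, 0], "spin": 0, "fingers": 1.5}, {"xyz": [0.06, 0.09, 0], "spin": 0, "fingers": 1.5}])

```text
clock: 6.0
tcp_pos: [498.3, 76.9, 129.3]
ee_rot: [0.001, 1.0, -0.001, -0.0]
wrist_force: [-4.7, -2.5, 2.1]
width: 19.6
```

```bash
python3 g.py 6
```

```text
tcp [498.3  76.9 129.3] r 55.6 th 3.836 F [-4.7 -2.5  2.1] tan_ccw -1.1 rad_out 5.3 6.0
tcp [498.4  76.8 129.3] r 55.6 th 3.839 F [-3.6 -2.3  2. ] tan_ccw -0.6 rad_out 4.2 6.05
247 tip 261 next V [244, 207, 142, 137, 245, 229, 225, 224, 224, 224, 225, 223, 235, 240, 244] S [181, 171, 115, 112, 31, 33, 33, 33, 32, 33, 32, 21, 112, 160, 161]
248 tip 262 next V [229, 181, 136, 248, 228, 225, 225, 225, 225, 226, 204, 247, 239, 247, 184] S [180, 197, 98, 27, 32, 34, 34, 33, 32, 29, 15, 152, 182, 178, 190]
249 tip 262 next V [223, 185, 133, 250, 231, 229, 229, 231, 231, 232, 211, 235, 248, 228, 197] S [177, 196, 94, 28, 32, 33, 32, 33, 32, 25, 34, 179, 179, 177, 177]
250 tip 262 next V [203, 162, 149, 255, 241, 239, 240, 223, 225, 227, 228, 196, 253, 177, 196] S [186, 153, 116, 27, 33, 33, 33, 34, 33, 27, 68, 174, 173, 170, 160]
```

Request:
step_arm(series=[{"xyz": [0.06, 0.09, 0], "spin": 0, "fingers": 1.5}, {"xyz": [0.07, 0.09, 0], "spin": 0, "fingers": 1.5}])

```text
clock: 6.3
tcp_pos: [499.6, 75.4, 129.3]
ee_rot: [0.0, 1.0, -0.001, -0.0]
wrist_force: [-3.9, -3.0, 1.4]
width: 19.7
```

```bash
python3 g.py 7
```

```text
tcp [499.6  75.4 129.3] r 55.6 th 3.873 F [-3.9 -3.   1.4] tan_ccw -0.4 rad_out 4.9 6.3
tcp [499.8  75.2 129.3] r 55.6 th 3.877 F [-3.4 -2.9  1.4] tan_ccw -0.1 rad_out 4.5 6.35
247 tip 261 next V [244, 204, 136, 174, 234, 227, 225, 225, 224, 224, 225, 223, 235, 240, 244] S [181, 171, 116, 38, 32, 34, 33, 33, 33, 33, 31, 19, 113, 159, 160]
248 tip 262 next V [228, 174, 163, 234, 228, 226, 226, 226, 226, 227, 204, 248, 239, 249, 186] S [182, 204, 34, 31, 32, 34, 34, 34, 33, 29, 15, 152, 185, 177, 191]
249 tip 262 next V [225, 182, 152, 242, 237, 237, 237, 238, 238, 238, 217, 241, 255, 225, 187] S [180, 199, 40, 30, 32, 34, 33, 34, 33, 28, 40, 180, 181, 177, 177]
250 tip 262 next V [185, 150, 129, 214, 211, 212, 207, 207, 208, 208, 211, 183, 234, 147, 139] S [157, 165, 36, 32, 36, 37, 39, 39, 39, 34, 60, 155, 165, 127, 117]
```

Request:
step_arm(series=[{"xyz": [0.07, 0.08, 0], "spin": 0, "fingers": 1.5}, {"xyz": [0.07, 0.08, 0], "spin": 0, "fingers": 1.5}])

```text
clock: 6.6
tcp_pos: [501.0, 73.8, 129.3]
ee_rot: [0.0, 1.0, -0.001, -0.0]
wrist_force: [-4.6, -2.0, 1.1]
width: 19.8
```

```bash
python3 g.py 8
```

```text
tcp [501.   73.8 129.3] r 55.6 th 3.911 F [-4.6 -2.   1.1] tan_ccw -1.7 rad_out 4.7 6.6
tcp [501.2  73.6 129.3] r 55.6 th 3.915 F [-4.7 -2.9  2.4] tan_ccw -1.2 rad_out 5.4 6.65
247 tip 261 next V [245, 204, 130, 205, 230, 227, 225, 225, 225, 226, 226, 225, 237, 241, 245] S [182, 174, 116, 19, 31, 34, 33, 33, 33, 33, 32, 22, 113, 162, 160]
248 tip 262 next V [231, 174, 209, 237, 234, 234, 234, 233, 234, 236, 214, 255, 248, 255, 191] S [183, 204, 29, 30, 34, 34, 34, 34, 34, 30, 20, 154, 185, 182, 196]
249 tip 262 next V [207, 159, 185, 210, 208, 209, 208, 208, 209, 207, 157, 228, 211, 216, 166] S [169, 181, 48, 33, 36, 38, 37, 36, 37, 36, 21, 170, 164, 163, 144]
250 tip 255 next V [176, 176, 126, 126, 127, 127, 131, 117, 94, 102, 106, 103, 104, 105, 105] S [136, 138, 93, 87, 90, 86, 90, 78, 54, 28, 51, 47, 49, 49, 46]
```

Request:
step_arm(series=[{"xyz": [0.07, 0.08, 0], "spin": 0, "fingers": 1.5}])

```text
clock: 6.78
tcp_pos: [501.7, 73.0, 129.3]
ee_rot: [0.0, 1.0, -0.001, -0.0]
wrist_force: [-4.5, -2.9, 1.0]
width: 19.5
```

```bash
python3 g.py 9
```

```text
tcp [501.7  73.  129.3] r 55.7 th 3.929 F [-4.5 -2.9  1. ] tan_ccw -1.1 rad_out 5.2 6.775
tcp [501.9  72.9 129.3] r 55.6 th 3.933 F [-4.1 -2.8  0.7] tan_ccw -1.0 rad_out 4.8 6.825
247 tip 261 next V [245, 204, 126, 243, 230, 229, 228, 228, 228, 228, 229, 228, 241, 246, 250] S [181, 173, 121, 24, 31, 33, 32, 32, 34, 32, 31, 22, 114, 163, 164]
248 tip 262 next V [234, 172, 247, 239, 219, 221, 222, 222, 222, 224, 207, 230, 224, 236, 167] S [186, 215, 23, 32, 35, 36, 34, 34, 34, 32, 26, 144, 183, 176, 176]
249 tip 262 next V [198, 147, 214, 209, 164, 165, 168, 168, 169, 172, 118, 138, 116, 136, 104] S [160, 156, 32, 39, 36, 39, 33, 35, 33, 33, 13, 118, 88, 101, 64]
```

Request:
step_arm(series=[{"xyz": [0.07, 0.07, 0], "spin": 0, "fingers": 1.5}, {"xyz": [0, 0, 0], "spin": 0, "fingers": 1.5}])

```text
clock: 7.08
tcp_pos: [502.6, 72.2, 129.3]
ee_rot: [0.001, 1.0, -0.001, 0.0]
wrist_force: [-3.8, -2.7, 1.0]
width: 19.3
```

Request:
step_arm(series=[{"xyz": [0.07, 0.07, 0], "spin": 0, "fingers": 1.5}, {"xyz": [0, 0, 0], "spin": 0, "fingers": 1.5}])

```text
clock: 7.32
tcp_pos: [503.3, 71.5, 129.3]
ee_rot: [0.0, 1.0, -0.001, 0.0]
wrist_force: [-4.7, -3.8, 1.4]
width: 19.7
```

Request:
step_arm(series=[{"xyz": [0.07, 0.07, 0], "spin": 0, "fingers": 1.5}, {"xyz": [0, 0, 0], "spin": 0, "fingers": 1.5}])

```text
clock: 7.58
tcp_pos: [503.8, 71.1, 129.3]
ee_rot: [0.0, 1.0, -0.001, -0.0]
wrist_force: [-4.4, -3.4, 0.7]
width: 19.2
```

```bash
python3 - <<'E'
from h import *
o=get_obs();print(o['joint_torque'].round(2),o['wrist_torque'].round(2),o['wrist_force'].round(1))
b=snap('scene','s10')
B=cv2.resize(b[260:310,330:430],None,fx=8,fy=8,interpolation=cv2.INTER_CUBIC)
cv2.imwrite('pics/d10.png',B[:,:,::-1])
o=get_obs();print(o['joint_torque'].round(2),o['wrist_torque'].round(2),o['wrist_force'].round(1),o['tcp_pos'].round(1))
E
```

```text
[  1.09 -30.08 -30.86   0.94  -1.59  -0.  ] [-0.47  0.85 -0.02] [-4.4 -3.4  0.7]
[  1.11 -30.1  -30.86   0.94  -1.59   0.  ] [-0.46  0.85 -0.01] [-4.3 -3.2  1.3] [503.8  71.1 129.3]
```

View pics/d10.png

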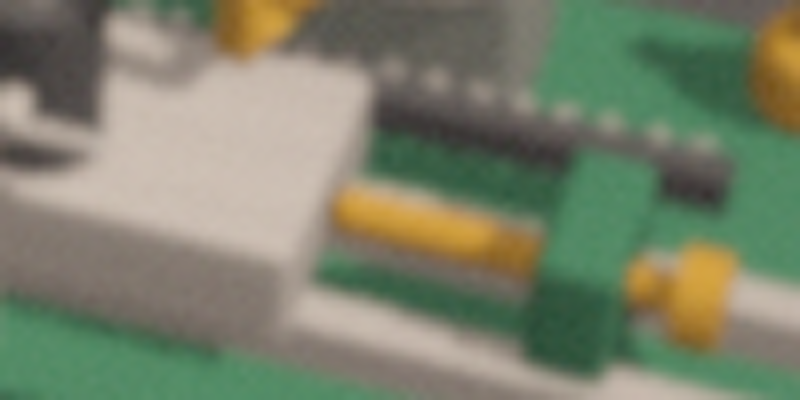

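Request:
step_arm(series=[{"xyz": [0.07, 0.07, 0], "spin": 0, "fingers": 1.5}, {"xyz": [0, 0, 0], "spin": 0, "fingers": 1.5}])

```text
clock: 7.88
tcp_pos: [504.2, 70.7, 129.3]
ee_rot: [-0.0, 1.0, -0.001, -0.001]
wrist_force: [-4.3, -2.6, 2.0]
width: 19.6
```

Request:
step_arm(series=[{"xyz": [0.07, 0.07, 0], "spin": 0, "fingers": 1.5}, {"xyz": [0, 0, 0], "spin": 0, "fingers": 1.5}])

```text
clock: 8.12
tcp_pos: [504.5, 70.4, 129.3]
ee_rot: [-0.001, 1.0, -0.0, -0.001]
wrist_force: [-5.8, -2.0, 2.5]
width: 19.5
```

Request:
step_arm(series=[{"xyz": [0.07, 0.07, 0], "spin": 0, "fingers": 1.5}, {"xyz": [0, 0, 0], "spin": 0, "fingers": 1.5}])

```text
clock: 8.38
tcp_pos: [504.8, 70.1, 129.2]
ee_rot: [-0.001, 1.0, -0.0, -0.001]
wrist_force: [-6.6, -0.5, 2.7]
width: 19.3
```

```bash
cat > pc.py <<'E'
from h import *
import sys
b=snap('scene',sys.argv[2])
a=cv2.cvtColor(cv2.imread('pics/%s.png'%sys.argv[1]),cv2.COLOR_BGR2GRAY).astype(np.float32);b=cv2.cvtColor(b,cv2.COLOR_RGB2GRAY).astype(np.float32)
for n,(y0,y1,x0,x1) in {'carr_left':(262,300,308,346),'edge':(268,300,352,372),'stopblk':(275,310,392,425)}.items():
    A,B=a[y0:y1,x0:x1],b[y0:y1,x0:x1];print(n,np.round(cv2.phaseCorrelate(A,B,cv2.createHanningWindow(A.shape[::-1],cv2.CV_32F)),3))
P=np.array(ray('scene',(360,285),50));print('px per mm +y',proj('scene',[P,P+[0,1,0]])[1]-proj('scene',[P])[0])
o=get_obs();print(o['joint_torque'].round(2),o['wrist_force'].round(1),o['tcp_pos'].round(1))
E
python3 pc.py s10 s11
```

```text
Traceback (most recent call last):
  File "pc.py", line 6, in <module>
    A,B=a[y0:y1,x0:x1],b[y0:y1,x0:x1];print(n,np.round(cv2.phaseCorrelate(A,B,cv2.createHanningWindow(A.shape[::-1],cv2.CV_32F)),3))
                                              ~~~~~~~~^^^^^^^^^^^^^^^^^^^^^^^^^^^^^^^^^^^^^^^^^^^^^^^^^^^^^^^^^^^^^^^^^^^^^^^^^^^^^
ValueError: setting an array element with a sequence. The requested array has an inhomogeneous shape after 1 dimensions. The detected shape was (2,) + inhomogeneous part.
```

```bash
sed -i 's/np.round(cv2.phaseCorrelate(\(.*\)),3))$/cv2.phaseCorrelate(\1))/' pc.py; python3 pc.py s10 s12; sed 's/b=snap.*/b=np.ascontiguousarray(cv2.imread("pics\/s10.png")[:,:,::-1])/' pc.py > pcx.py; python3 pcx.py s3
```

```text
carr_left ((0.18362272377551747, 0.009050313551153266), 0.9044262075424194)
edge ((0.3875772265658046, -0.060348351297992764), 1.0002146776765586)
stopblk ((0.16140652428907742, -0.21875100791567093), 1.0639244079773809)
px per mm +y [0.45367512 0.13356122]
[ -0.22 -29.66 -31.35   0.1   -2.39  -0.  ] [-6.9 -1.1  2.8] [504.8  70.1 129.2]
carr_left ((4.761653976344945, 1.5502845447182452), 0.7931591513752937)
edge ((0.14747654127613785, -0.07989936110595508), 0.6751416616141797)
stopblk ((0.05506962900905421, 0.004632416087940072), 0.8756417010301425)
px per mm +y [0.45367512 0.13356122]
[ -0.22 -29.66 -31.35   0.1   -2.39  -0.  ] [-6.9 -1.1  2.8] [504.8  70.1 129.2]
```

Request:
step_arm(series=[{"xyz": [0, 0, 0], "spin": 0, "fingers": 1.5}, {"xyz": [0, 0, 0], "spin": 0, "fingers": 1.5}, {"xyz": [0, 0, 0], "spin": 0, "fingers": 1.5}, {"xyz": [0, 0, 0], "spin": 0, "fingers": 1.5}])

```text
clock: 8.98
tcp_pos: [504.8, 70.1, 129.2]
ee_rot: [-0.001, 1.0, -0.0, -0.001]
wrist_force: [-5.8, -1.1, 2.7]
width: 19.5
```

Request:
step_arm(series=[{"xyz": [0.07, 0.07, 0], "spin": 0, "fingers": 1.5}, {"xyz": [0, 0, 0], "spin": 0, "fingers": 1.5}])

```text
clock: 9.22
tcp_pos: [505.1, 69.8, 129.2]
ee_rot: [-0.001, 1.0, -0.0, -0.002]
wrist_force: [-7.1, 0.4, 3.3]
width: 19.5
```

Request:
step_arm(series=[{"xyz": [0.07, 0.07, 0], "spin": 0, "fingers": 1.5}, {"xyz": [0, 0, 0], "spin": 0, "fingers": 1.5}])

```text
clock: 9.48
tcp_pos: [505.4, 69.5, 129.1]
ee_rot: [-0.002, 1.0, -0.0, -0.002]
wrist_force: [-9.2, 1.1, 3.3]
width: 19.6
```

Request:
step_arm(series=[{"xyz": [0.07, 0.07, 0], "spin": 0, "fingers": 1.5}, {"xyz": [0, 0, 0], "spin": 0, "fingers": 1.5}])

```text
clock: 9.72
tcp_pos: [505.7, 69.3, 129.0]
ee_rot: [-0.002, 1.0, -0.0, -0.003]
wrist_force: [-9.0, 2.7, 3.8]
width: 19.8
```

```bash
python3 - <<'E'
from h import *
a=cv2.imread('pics/scene0.png')[220:280,335:415];b=cv2.imread('pics/top0.png')[240:300,235:295];c=cv2.imread('pics/s12.png')[220:280,335:415]
f=lambda x,k:cv2.resize(x,None,fx=k,fy=k,interpolation=cv2.INTER_CUBIC)
A=f(a,4.9);C=f(c,4.9);B=f(b,6.7)
h=A.shape[0]+C.shape[0];L=np.vstack([A,C]);B=cv2.copyMakeBorder(B,0,max(0,L.shape[0]-B.shape[0]),0,0,cv2.BORDER_CONSTANT)[:L.shape[0]]
o=np.hstack([L,B]);print(o.shape,B.shape);cv2.imwrite('pics/e.png',o)
# mutual triangulation of candidates
def tri(p,q):
    o1=ray('top',p,0);o2=ray('top',p,200);s1=ray('scene',q,0);s2=ray('scene',q,200)
    d1=(o2-o1)/200;d2=(s2-s1)/200
    A=np.c_[d1,-d2];k=np.linalg.lstsq(A,s1-o1,rcond=None)[0];P1=o1+k[0]*d1;P2=s1+k[1]*d2;return ((P1+P2)/2).round(1),np.linalg.norm(P1-P2).round(1)
print(tri((274,249),(360.8,259)))
ax=np.array([541,112.5]);
for r,z in((72,106),(72,100),(30,100),(66,106)):
  for ang in(-10,-15,-20):
    P=[ax[0]+r*np.cos(np.radians(ang)),ax[1]+r*np.sin(np.radians(ang)),z];print(r,z,ang,proj('top',P)[0].round(1),proj('scene',P)[0].round(1))
E
```

```text
(588, 794, 3) (588, 402, 3)
(array([618.5,  93.4, 101. ]), np.float64(0.1))
72 106 -10 [270.8 251.5] [365.1 256.1]
72 106 -15 [273.5 252.1] [362.5 255. ]
72 106 -20 [276.2 252.9] [360.1 253.7]
72 100 -10 [271.1 252. ] [364.9 258.4]
72 100 -15 [273.8 252.6] [362.3 257.3]
72 100 -20 [276.5 253.4] [359.9 256. ]
30 100 -10 [267.3 270.3] [374.8 248.4]
30 100 -15 [268.5 270.6] [373.7 248. ]
30 100 -20 [269.6 271. ] [372.7 247.5]
66 106 -10 [270.2 254.1] [366.6 254.6]
66 106 -15 [272.8 254.6] [364.2 253.6]
66 106 -20 [275.2 255.4] [362.  252.5]
```

View pics/e.png

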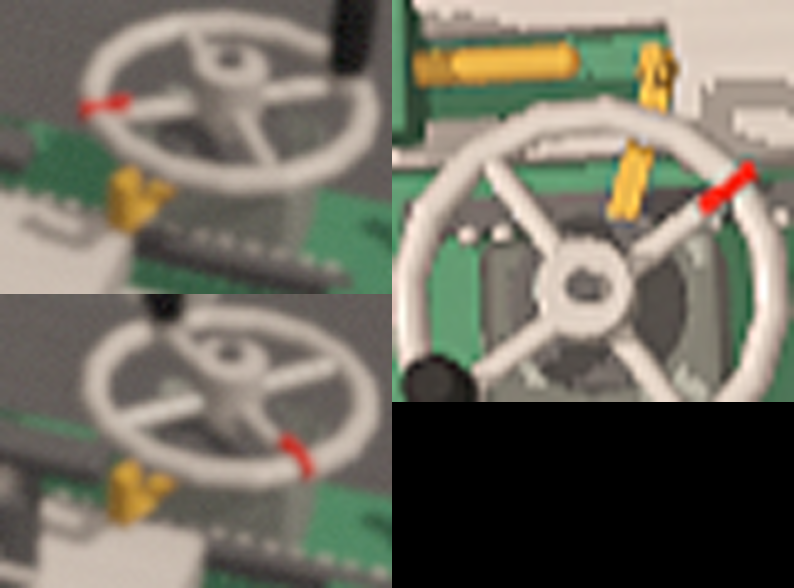

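```bash
cat > mk.py <<'E'
from h import *
import sys
AX=np.array([541,112.5])
def red(im,box):
    x0,x1,y0,y1=box;h=cv2.cvtColor(im[y0:y1,x0:x1],cv2.COLOR_RGB2HSV).astype(int)
    m=((h[...,0]<8)|(h[...,0]>172))&(h[...,1]>110)&(h[...,2]>90)
    n,l,s,c=cv2.connectedComponentsWithStats(m.astype(np.uint8))
    return [(s[i,4],(c[i]+[x0,y0]).round(2)) for i in range(1,n) if s[i,4]>3]
def report(t,s):
    for cam,im,box in(('top',t,(230,310,235,320)),('scene',s,(345,425,215,265))):
        for a,c in red(im,box):
            P=ray(cam,c,107)[:2]-AX;print(cam,a,c,'r %.1f ang %.2f deg'%(np.hypot(*P),np.degrees(np.arctan2(P[1],P[0]))))
if __name__=='__main__':
    n=sys.argv[1:]
    L=lambda f:np.ascontiguousarray(cv2.imread('pics/%s.png'%f)[:,:,::-1])
    report(L(n[0]),L(n[1]))
E
python3 mk.py top0 scene0; echo; python3 mk.py t2 s2;echo; python3 mk.py t3 s3
python3 arc.py 541 112.5 55.5 3.99 -0.08 12
```

```text
top 29 [284.72 267.52] r 56.1 ang -51.79 deg
scene 31 [356.1 241. ] r 56.3 ang -57.72 deg

top 27 [270.85 258.67] r 56.0 ang -13.55 deg
scene 33 [366.79 249.76] r 52.8 ang -17.99 deg

top 11 [257.09 255.36] r 64.3 ang 15.74 deg
scene 22 [379.77 253.73] r 53.4 ang 13.62 deg
start [504.3  70.9] end [485.8 118.7] th 3.0300000000000002
[[-0.32, -0.31], [-0.3, -0.33], [-0.26, -0.35], [-0.24, -0.38], [-0.21, -0.39], [-0.18, -0.41], [-0.14, -0.42], [-0.11, -0.43], [-0.07, -0.43], [-0.04, -0.45], [-0.01, -0.44], [0.03, -0.44]]
```

```bash
python3 arc.py 541 112.5 55.8 4.07 -0.09 11
```

```text
start [507.6  67.8] end [485.3 115.9] th 3.08
[[-0.39, -0.32], [-0.36, -0.35], [-0.32, -0.38], [-0.29, -0.41], [-0.25, -0.44], [-0.21, -0.45], [-0.17, -0.48], [-0.13, -0.48], [-0.08, -0.5], [-0.03, -0.5], [0.0, -0.5]]
```

Request:
step_arm(series=[{"xyz": [-0.39, -0.32, 0], "spin": 0, "fingers": 1.5}, {"xyz": [-0.36, -0.35, 0], "spin": 0, "fingers": 1.5}, {"xyz": [-0.32, -0.38, 0], "spin": 0, "fingers": 1.5}, {"xyz": [-0.29, -0.41, 0], "spin": 0, "fingers": 1.5}, {"xyz": [-0.25, -0.44, 0], "spin": 0, "fingers": 1.5}, {"xyz": [-0.21, -0.45, 0], "spin": 0, "fingers": 1.5}, {"xyz": [-0.17, -0.48, 0], "spin": 0, "fingers": 1.5}, {"xyz": [-0.13, -0.48, 0], "spin": 0, "fingers": 1.5}, {"xyz": [-0.08, -0.5, 0], "spin": 0, "fingers": 1.5}, {"xyz": [-0.03, -0.5, 0], "spin": 0, "fingers": 1.5}])

```text
clock: 10.98
tcp_pos: [486.0, 110.6, 129.4]
ee_rot: [-0.0, 1.0, -0.001, 0.0]
wrist_force: [2.2, -2.3, -3.1]
width: 19.7
```

```bash
cat >> g.py <<'E'
b=snap('scene','s'+n)
import mk;mk.report(a,b)
E
python3 g.py 20|grep -v tip
```

```text
tcp [486.  110.6 129.4] r 55.1 th 3.175 F [ 2.2 -2.3 -3.1] tan_ccw 2.3 rad_out -2.1 10.975
tcp [486.  111.4 129.4] r 55.0 th 3.161 F [ 0.6  0.  -2. ] tan_ccw 0.0 rad_out -0.6 11.025
top 6 [264.  253.5] r 66.1 ang 1.98 deg
scene 30 [372.1 252. ] r 53.0 ang -4.01 deg
```

Request:
step_arm(series=[{"xyz": [0.0, -0.28, 0], "spin": 0, "fingers": 1.5}, {"xyz": [0.01, -0.28, 0], "spin": 0, "fingers": 1.5}, {"xyz": [0.03, -0.28, 0], "spin": 0, "fingers": 1.5}, {"xyz": [0.04, -0.27, 0], "spin": 0, "fingers": 1.5}, {"xyz": [0, 0, 0], "spin": 0, "fingers": 1.5}])

```text
clock: 11.7
tcp_pos: [487.0, 121.9, 129.4]
ee_rot: [-0.0, 1.0, -0.0, 0.0]
wrist_force: [3.6, -1.0, -3.8]
width: 19.6
```

```bash
python3 g.py 21|grep -v tip; python3 - <<'E'
from h import *
f=lambda x,k:cv2.resize(x,None,fx=k,fy=k,interpolation=cv2.INTER_CUBIC)
a=cv2.imread('pics/s21.png')[225:275,340:400];b=cv2.imread('pics/t21.png')[235:285,245:305]
cv2.imwrite('pics/f21.png',np.hstack([f(a,6.6),f(b,6.6)]))
E
```

```text
tcp [487.  121.9 129.4] r 54.9 th 2.969 F [ 3.6 -1.  -3.8] tan_ccw 0.4 rad_out -3.7 11.7
tcp [486.9 121.9 129.4] r 54.9 th 2.970 F [ 2.7 -0.6 -4.8] tan_ccw 0.1 rad_out -2.8 11.75
top 27 [269.26 258.81] r 55.0 ang -10.08 deg
scene 31 [367.61 250.1 ] r 52.6 ang -15.84 deg
```

View pics/f21.png

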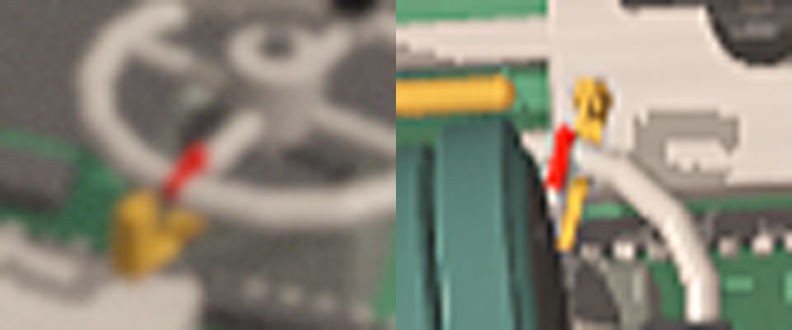

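```bash
python3 - <<'E'
from h import *
AX=np.array([541,112.5])
for cam,fn,box,zs in(('top','top0',(266,282,244,275),(107,95,85)),('scene','scene0',(352,375,250,270),(107,85,60))):
    im=cv2.imread('pics/%s.png'%fn);h=cv2.cvtColor(im,cv2.COLOR_BGR2HSV).astype(int)
    m=(h[...,0]>12)&(h[...,0]<30)&(h[...,1]>110)&(h[...,2]>70)
    for v in range(box[2],box[3]):
        u=[k for k in range(box[0],box[1]) if m[v,k]]
        if not u: continue
        o=[]
        for z in zs:
            P=ray(cam,(np.mean(u),v),z)[:2]-AX;o.append('z%d r%.0f a%.1f'%(z,np.hypot(*P),np.degrees(np.arctan2(P[1],P[0]))))
        print(cam,v,u[0],u[-1],o)
E
```

```text
top 247 272 276 ['z107 r83 a-13.6', 'z95 r85 a-12.4', 'z85 r87 a-11.5']
top 248 272 276 ['z107 r81 a-14.0', 'z95 r83 a-12.8', 'z85 r85 a-11.8']
top 249 272 276 ['z107 r79 a-14.4', 'z95 r81 a-13.2', 'z85 r83 a-12.2']
top 250 272 277 ['z107 r77 a-15.7', 'z95 r79 a-14.4', 'z85 r81 a-13.3']
top 251 272 276 ['z107 r74 a-15.4', 'z95 r76 a-14.0', 'z85 r78 a-13.0']
top 252 272 276 ['z107 r72 a-15.9', 'z95 r74 a-14.5', 'z85 r76 a-13.4']
top 253 272 276 ['z107 r70 a-16.4', 'z95 r72 a-15.0', 'z85 r74 a-13.8']
top 254 272 276 ['z107 r68 a-17.0', 'z95 r70 a-15.5', 'z85 r71 a-14.3']
top 255 272 275 ['z107 r65 a-16.7', 'z95 r67 a-15.1', 'z85 r69 a-13.9']
top 256 275 275 ['z107 r64 a-20.1', 'z95 r66 a-18.5', 'z85 r68 a-17.2']
top 261 270 271 ['z107 r51 a-14.2', 'z95 r53 a-12.3', 'z85 r54 a-10.8']
top 262 270 273 ['z107 r49 a-17.4', 'z95 r51 a-15.3', 'z85 r52 a-13.7']
top 263 269 273 ['z107 r47 a-17.0', 'z95 r49 a-14.8', 'z85 r50 a-13.1']
top 264 269 273 ['z107 r45 a-17.9', 'z95 r46 a-15.6', 'z85 r48 a-13.8']
top 265 269 272 ['z107 r42 a-17.5', 'z95 r44 a-15.1', 'z85 r45 a-13.2']
top 266 268 272 ['z1
[... 813 characters left out ...]
3', 'z85 r56 a-22.4', 'z60 r38 a-56.0']
scene 259 357 370 ['z107 r83 a-8.1', 'z85 r59 a-20.1', 'z60 r39 a-50.8']
scene 260 357 369 ['z107 r87 a-7.7', 'z85 r62 a-18.8', 'z60 r41 a-46.4']
scene 261 357 368 ['z107 r90 a-7.3', 'z85 r66 a-17.6', 'z60 r43 a-42.6']
scene 262 357 367 ['z107 r94 a-6.9', 'z85 r69 a-16.5', 'z60 r46 a-39.2']
scene 263 357 366 ['z107 r97 a-6.5', 'z85 r73 a-15.5', 'z60 r49 a-36.2']
scene 264 357 365 ['z107 r101 a-6.2', 'z85 r76 a-14.7', 'z60 r52 a-33.6']
scene 265 357 364 ['z107 r104 a-5.8', 'z85 r79 a-13.9', 'z60 r55 a-31.3']
scene 266 358 363 ['z107 r107 a-5.1', 'z85 r82 a-12.6', 'z60 r57 a-28.6']
scene 267 361 362 ['z107 r109 a-3.5', 'z85 r84 a-10.2', 'z60 r58 a-24.7']
```

Request:
step_arm(series=[{"xyz": [0.02, -0.12, 0], "spin": 0, "fingers": 1.5}, {"xyz": [0.02, -0.12, 0], "spin": 0, "fingers": 1.5}, {"xyz": [0.02, -0.12, 0], "spin": 0, "fingers": 1.5}, {"xyz": [0, 0, 0], "spin": 0, "fingers": 1.5}])

```text
clock: 12.3
tcp_pos: [487.6, 125.0, 129.5]
ee_rot: [-0.0, 1.0, -0.001, 0.0]
wrist_force: [4.3, -1.3, -5.4]
width: 19.6
```

```bash
python3 g.py 22|grep -v tip; python3 - <<'E'
from h import *
f=lambda x,k:cv2.resize(x,None,fx=k,fy=k,interpolation=cv2.INTER_CUBIC)
a=cv2.imread('pics/s22.png')[225:275,340:390];b=cv2.imread('pics/t22.png')[235:285,250:300]
cv2.imwrite('pics/f22.png',np.hstack([f(a,8),f(b,8)]))
E
```

```text
tcp [487.6 125.  129.5] r 54.8 th 2.912 F [ 4.3 -1.3 -5.4] tan_ccw 0.3 rad_out -4.4 12.3
tcp [487.6 125.  129.4] r 54.9 th 2.911 F [ 3.9 -1.3 -4.7] tan_ccw 0.4 rad_out -4.1 12.35
top 27 [270.74 259.15] r 54.9 ang -13.59 deg
scene 29 [366.28 249.76] r 53.5 ang -18.83 deg
```

View pics/f22.png

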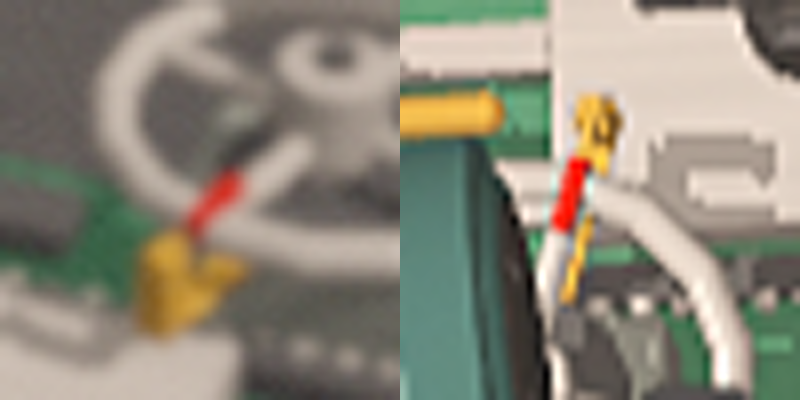

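Request:
step_arm(series=[{"xyz": [0.06, -0.06, 0.08], "spin": 0, "fingers": 1.5}, {"xyz": [0.06, -0.03, 0.08], "spin": 0, "fingers": 1.5}, {"xyz": [0, 0, 0], "spin": 0, "fingers": 1.5}])

```text
clock: 12.78
tcp_pos: [488.0, 126.4, 128.9]
ee_rot: [-0.001, 1.0, -0.0, -0.0]
wrist_force: [-2.2, 0.4, 3.8]
width: 19.5
```

```bash
python3 g.py 23|grep -v tip
```

```text
tcp [488.  126.4 128.9] r 54.8 th 2.885 F [-2.2  0.4  3.8] tan_ccw 0.2 rad_out 2.2 12.775
tcp [488.  126.4 128.9] r 54.8 th 2.884 F [-2.5  0.8  4.8] tan_ccw -0.2 rad_out 2.6 12.825
top 23 [271.61 258.87] r 56.0 ang -15.34 deg
scene 27 [365.78 249.3 ] r 53.0 ang -20.73 deg
```

Request:
step_arm(series=[{"xyz": [0, 0, 0], "spin": 0, "fingers": 2.4}, {"xyz": [0, 0, 0], "spin": 0, "fingers": 4}, {"xyz": [0, 0, 0], "spin": 0, "fingers": 5}, {"xyz": [0, 0, -2], "spin": 0, "fingers": 5}, {"xyz": [0, 0, -3], "spin": 0, "fingers": 5}, {"xyz": [-1, 5, -2], "spin": 0, "fingers": 5}, {"xyz": [-1, 5, 0], "spin": 0, "fingers": 5}, {"xyz": [-1, 5, 0], "spin": 0, "fingers": 5}, {"xyz": [-1, 5, 0], "spin": 0, "fingers": 5}, {"xyz": [0, 0, 0], "spin": 0, "fingers": 5}])

```text
clock: 14.12
tcp_pos: [447.6, -77.0, 197.7]
ee_rot: [0.0, 1.0, -0.004, -0.0]
wrist_force: [0.2, 0.7, 0.0]
width: 49.9
```

```bash
python3 g.py 24|grep -v tip; python3 - <<'E'
from h import *
f=lambda x,k:cv2.resize(x,None,fx=k,fy=k,interpolation=cv2.INTER_CUBIC)
a=cv2.imread('pics/s24.png')[225:275,340:390];b=cv2.imread('pics/t24.png')[240:290,245:295]
cv2.imwrite('pics/f24.png',np.hstack([f(a,8),f(b,8)]))
E
```

```text
tcp [447.6 -77.  197.7] r 211.3 th 4.254 F [0.2 0.7 0. ] tan_ccw -0.1 rad_out -0.7 14.125
tcp [448.  -75.3 197.7] r 209.6 th 4.252 F [ 0.5  0.4 -0.3] tan_ccw 0.3 rad_out -0.6 14.175
top 23 [271.61 258.87] r 56.0 ang -15.34 deg
scene 29 [365.76 249.45] r 53.4 ang -20.39 deg
```

View pics/f24.png

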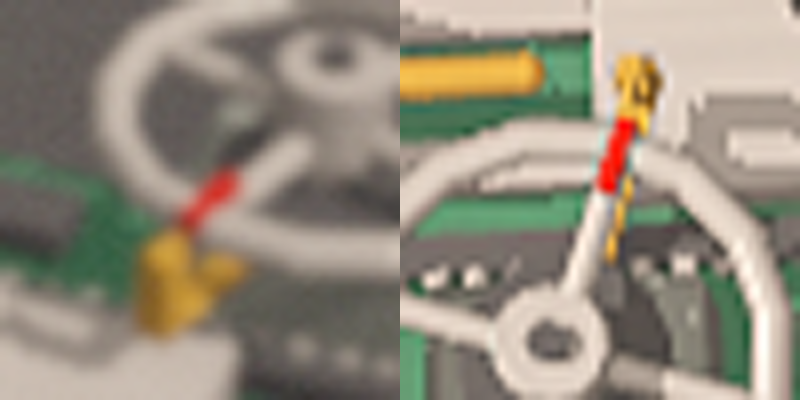

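Request:
step_arm(series=[{"xyz": [4, 2.8, 0], "spin": 0, "fingers": 5}, {"xyz": [4.1, 2.8, 0], "spin": 0, "fingers": 5}, {"xyz": [0, 0, 1.5], "spin": 0, "fingers": 5}, {"xyz": [0, 0, 4], "spin": 0, "fingers": 5}, {"xyz": [0, 0, 4], "spin": 0, "fingers": 5}, {"xyz": [0, 0, 2], "spin": 0, "fingers": 5}, {"xyz": [0, 0, 0], "spin": 0, "fingers": 5}, {"xyz": [0, 0, 0], "spin": 0, "fingers": 3}, {"xyz": [0, 0, 0], "spin": 0, "fingers": 2}, {"xyz": [0, 0, 0], "spin": 0, "fingers": 1.5}, {"xyz": [0, 0, 0], "spin": 0, "fingers": 1.5}], grip_force=20)

```text
clock: 15.6
tcp_pos: [529.8, -134.2, 84.5]
ee_rot: [0.004, 1.0, -0.001, 0.001]
wrist_force: [-0.9, -8.3, 0.1]
width: 19.4
```

```bash
python3 arc.py 564.7 -60.8 80 -2.03 -0.08 13
```

```text
start [ 529.2 -132.5] end [484.9 -66.5] th -3.07
[[-0.56, -0.31], [-0.54, -0.35], [-0.5, -0.39], [-0.48, -0.43], [-0.43, -0.47], [-0.4, -0.5], [-0.36, -0.53], [-0.31, -0.56], [-0.27, -0.58], [-0.22, -0.6], [-0.17, -0.62], [-0.12, -0.62], [-0.07, -0.64]]
```

Request:
step_arm(series=[{"xyz": [-0.56, -0.11, 0], "spin": 0, "fingers": 1.5}, {"xyz": [-0.54, -0.35, 0], "spin": 0, "fingers": 1.5}, {"xyz": [-0.5, -0.39, 0], "spin": 0, "fingers": 1.5}, {"xyz": [-0.48, -0.43, 0], "spin": 0, "fingers": 1.5}, {"xyz": [-0.43, -0.47, 0], "spin": 0, "fingers": 1.5}, {"xyz": [-0.4, -0.5, 0], "spin": 0, "fingers": 1.5}, {"xyz": [-0.36, -0.53, 0], "spin": 0, "fingers": 1.5}, {"xyz": [-0.31, -0.56, 0], "spin": 0, "fingers": 1.5}])

```text
clock: 16.6
tcp_pos: [493.9, -99.2, 84.4]
ee_rot: [0.003, 1.0, -0.001, 0.001]
wrist_force: [-0.6, -4.1, 2.9]
width: 19.2
```

Request:
step_arm(series=[{"xyz": [-0.27, -0.58, 0], "spin": 0, "fingers": 1.5}, {"xyz": [-0.22, -0.6, 0], "spin": 0, "fingers": 1.5}, {"xyz": [0, 0, 0], "spin": 0, "fingers": 1.5}])

```text
clock: 16.98
tcp_pos: [488.7, -86.3, 84.3]
ee_rot: [0.002, 1.0, -0.001, 0.001]
wrist_force: [-3.0, -3.8, 5.3]
width: 19.7
```

Request:
step_arm(series=[{"xyz": [-0.1, -0.31, 0], "spin": 0, "fingers": 1.5}, {"xyz": [-0.08, -0.31, 0], "spin": 0, "fingers": 1.5}, {"xyz": [0, 0, 0], "spin": 0, "fingers": 1.5}])

```text
clock: 17.35
tcp_pos: [487.0, -79.9, 84.3]
ee_rot: [0.001, 1.0, -0.001, 0.0]
wrist_force: [-2.9, -2.9, 5.7]
width: 19.8
```

Moving freely, not home yet (angle ≈ -2.90).

Request:
step_arm(series=[{"xyz": [-0.06, -0.32, 0], "spin": 0, "fingers": 1.5}, {"xyz": [-0.05, -0.32, 0], "spin": 0, "fingers": 1.5}, {"xyz": [0, 0, 0], "spin": 0, "fingers": 1.5}])

```text
clock: 17.73
tcp_pos: [486.5, -77.7, 84.4]
ee_rot: [0.006, 1.0, -0.001, 0.001]
wrist_force: [-1.5, -13.0, 3.0]
width: 19.3
```

Request:
step_arm(series=[{"xyz": [-0.04, -0.32, 0], "spin": 0, "fingers": 1.5}, {"xyz": [-0.02, -0.32, 0], "spin": 0, "fingers": 1.5}, {"xyz": [0, 0, 0], "spin": 0, "fingers": 1.5}])

```text
clock: 18.1
tcp_pos: [486.5, -77.0, 84.5]
ee_rot: [0.011, 1.0, -0.002, 0.002]
wrist_force: [-0.6, -27.3, 0.0]
width: 19.6
```

Request:
step_arm(series=[{"xyz": [0, 0.35, 0], "spin": 0, "fingers": 1.5}, {"xyz": [0, 0.3, 0], "spin": 0, "fingers": 1.5}, {"xyz": [0, 0, 0], "spin": 0, "fingers": 2.6}, {"xyz": [0, 0, 0], "spin": 0, "fingers": 4}, {"xyz": [0, 0, 0], "spin": 0, "fingers": 5}, {"xyz": [0, 0, -2], "spin": 0, "fingers": 5}, {"xyz": [0, 0, -4], "spin": 0, "fingers": 5}, {"xyz": [0, 0, -4], "spin": 0, "fingers": 5}, {"xyz": [-3, 5, 0], "spin": 0, "fingers": 5}, {"xyz": [-3, 5, 0], "spin": 0, "fingers": 5}, {"xyz": [-3, 5, 0], "spin": 0, "fingers": 5}, {"xyz": [0, 0, 0], "spin": 0, "fingers": 5}])

```text
clock: 19.6
tcp_pos: [393.2, -224.4, 182.4]
ee_rot: [-0.0, 1.0, -0.004, -0.0]
wrist_force: [-0.1, 0.2, -0.4]
width: 50.0
```

```bash
python3 g.py 25|grep -v tip; python3 - <<'E'
from h import *
im=cv2.imread('pics/t25.png');cv2.imwrite('pics/f25.png',cv2.resize(im[212:326,198:388],None,fx=4.2,fy=4.2,interpolation=cv2.INTER_CUBIC))
h=cv2.cvtColor(im,cv2.COLOR_BGR2HSV).astype(int);m=((h[...,0]<8)|(h[...,0]>172))&(h[...,1]>150)&(h[...,2]>90)
n,l,s,c=cv2.connectedComponentsWithStats(m.astype(np.uint8))
for i in range(1,n):
    if s[i,4]>30 and 320<c[i][0]<400: P=ray('top',c[i],98)[:2];d=P-[564.7,-60.8];print(P,np.hypot(*d),np.arctan2(d[1],d[0]))
E
```

```text
tcp [ 393.2 -224.4  182.4] r 367.9 th 4.299 F [-0.1  0.2 -0.4] tan_ccw -0.2 rad_out -0.2 19.6
tcp [ 394.3 -222.8  182.4] r 366.0 th 4.300 F [ 0.1 -0.1  0.6] tan_ccw 0.1 rad_out 0.0 19.65
top 23 [271.61 258.87] r 56.0 ang -15.34 deg
scene 30 [365.7 249.6] r 53.9 ang -20.13 deg
[485.57252241 -76.29054901] 80.62949099894225 -2.9482705782691707
```

View pics/f25.png

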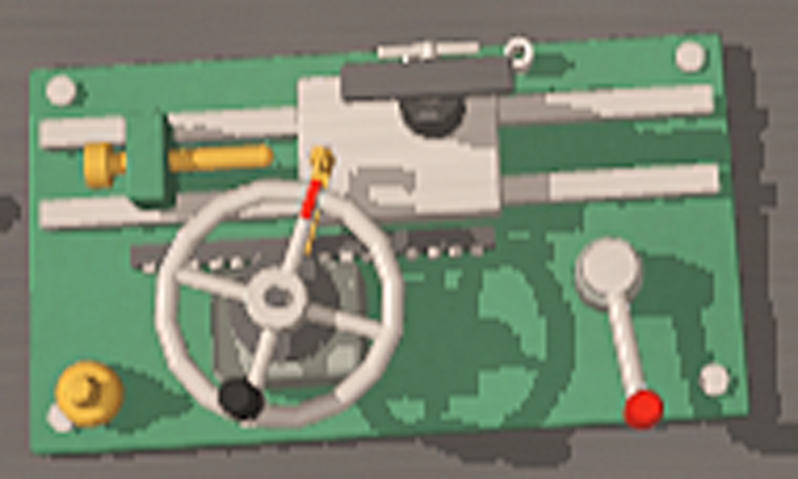

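```bash
python3 -c "
from h import *
print(job_done())"
```

```text
the job is handed in; nothing more can be done
None
```

The slide is set as asked and the job is handed in, at about 20 s of the 72 s allowed.

- **Stop screw:** I wound the carriage back anticlockwise in small steps. It stalled on the screw with about 8.4 N at the knob, which works out to roughly 8 N on the screw, against the 30 N limit.
- **Pointer:** I then wound clockwise only until the red mark met the pointer. In the last top view the hub, the mark and the pointer tip lie on one line. The wheel did not move when I let go.
- **Lock lever:** I swung it clockwise about 0.92 rad until it hit its stop, at about 27 N. I eased off and let go, and it was still there in the last picture.
- **End state:** The gripper is open and clear of everything, with the wrist force near 0 N. The brass chuck and both sleeves look undisturbed in the last pictures. I did not check the gouge and oil can again, but the arm stayed well clear of them.

**Checks that disagreed:**
- The pointer's angle came out between -13.6° and about -16° depending on which part of it I measured. The mark read -15.3°, so the alignment is good to about 1–2°.
- The scene camera read angles about 5° off from the top camera. I allowed for that.
- While the carriage was moving, the drag at the knob read only 1–3 N, not the 5–6 N stated. I therefore counted it as on the stop only once the force was clearly above 6 N with the wheel stalled.

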